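# Sort two stud bolts into their length gauge trays

## Task

Sort the two loose stud bolts (threaded rods with a brass hex nut at each end) by length: lay the long one in the long green gauge tray and the short one in the short red gauge tray, each lying flat on the tray's floor inside its walls. Set them down, do not drop them from a height; the thick plain keyed shaft without nuts fits neither tray and is not part of the job.

Things in the scene. Friction and masses are not known exactly. Their poses are not given: they have to be found in the camera images.
- stud_long_mid (a point): Centre of the long stud bolt: a loose steel threaded rod 16 mm in diameter and 140 mm long, lying level, with a brass hex nut (27 mm across flats, 31 mm across corners, 16 mm thick) 4 mm in from each end, so 100 mm of bare rod lies between the nuts. About 0.33 kg. It rests on flats of its nuts, so this point is 13.5 mm above the surface it lies on and the bare rod clears that surface by 5.5 mm. x axis along the rod; both ends are alike.
- stud_short_mid (a point): Centre of the short stud bolt: the same make, 16 mm in diameter and 90 mm long, with the same two brass nuts 4 mm in from its ends, so 50 mm of bare rod lies between the nuts. About 0.25 kg. This point is 13.5 mm above the surface it lies on. x axis along the rod; both ends are alike.
- tray_long_floor (a point): Long gauge tray, green steel with a white floor, fixed to the bench: centre of the top of its floor, 4 mm above the bench. x axis along the slot. Inside 160 mm long (x) and 52 mm wide (y); walls 6 mm thick stand 14 mm above the floor (18 mm above the bench). Each long side wall has a gap 70 mm long at its middle, cut down to the floor, for the fingers. The tray's outside is 172 by 64 mm.
- tray_short_floor (a point): Short gauge tray, red steel with a white floor, fixed to the bench: centre of the top of its floor, 4 mm above the bench. x axis along the slot. Inside 110 mm long (x) and 52 mm wide (y); walls 6 mm thick stand 14 mm above the floor (18 mm above the bench). Each long side wall has a gap 60 mm long at its middle, cut down to the floor, for the fingers. The tray's outside is 122 by 64 mm. The long stud cannot lie flat in it.
Mind the look-alikes: they are no part of the job. What is shaped like the part that bears tray_short_floor but blue or pink is not meant.

How it is judged:
By the outcome, as a careful person would: the job done as asked, in the order asked, and still so for the second after the job is handed in, with the robot touching nothing.
It also fails if it takes over 51 s, if anything falls off the work surface, if the arm or the gripper's body presses on something with over 40 N, if the wrist force passes 120 N, or if a joint passes its speed limit or range.

## Robot

A 7-joint arm with a two-finger parallel gripper is mounted at the origin on the work surface. World frame = base frame: x ahead of the robot, y to its left, z up, the work surface at z = 0. Lengths are in m, angles in rad, forces in N, time in s.
With the tool pointing down it reaches from about 0.4 to 0.85 m from the base axis. Payload 10.4 kg.
Tool frame: the origin (TCP) lies at the very end of the fingers, on their centre line; the grasp point (between the pads) lies 19 mm behind it (grasp_offset is the distance from the TCP to the grasp point, in m); z points along the fingers, y is the line along which they close (so a half turn about z gives the same grasp; the last joint's range is limited). The gripper opens to 85 mm and grips with 20 to 120 N. Pads are 22 mm wide; open, the fingers measure 114 mm over their backs; the gripper's body (76 mm by 85 mm) begins 54 mm behind the grasp point. The pads swing forward as they close: fully open they stand 13 mm farther back than shut.
Start: joints at [-1.227, 0.332, -0.065, 1.46, 0.022, 1.35, -0.088], TCP at [0.224, 0.583, 0.231] pointing down, gripper open.
Joint ranges: [-2.6, 2.6], [-0.5, 2.12], [-1.47, 1.34], [0.16, 2.42], [-1.27, 4.41], [0.06, 2.06], [-2.6, 2.6]. Speed limits (rad/s): [2.22, 2.22, 2.79, 2.79, 3.14, 3.14, 3.14].

## Interface

Orientations are given as a unit quaternion [x, y, z, w].
In Python, from workcell import * gives the robot as it stands.
- The arm moves only by the tool jog_arm, never from a script. Its argument "plan" is a list of rows, each a list of 3 entries, a list of its own where there are three numbers: the turn, a rotation vector about the tool's x, y, z in rad, then the shift along the tool's x, y, z in m, then the finger opening in m, from 0 to 0.0854. A call has 1 to 8 rows; each row is the pose to reach, as a shift and turn from the pose commanded when the call began, along the tool's axes at that moment; what a row does not reach only later rows make up. A row lasts 1/12 s, in which the tool goes at most 41.7 mm and 7.16 degrees, less where a joint would pass 70% of its speed; a pose out of reach is approached as far as the arm can. A call with a gripper value outside its range is refused whole. The fingers move at their own pace and stop on an object; "force" is the grip in N (left out, the last holds). Time passes only in rows, so rows that repeat a pose let the fingers close. It gives the time, the measured TCP pose, the force, the opening and the grip force at its end, in the units of the state.
- get_obs(): the state, without advancing time (a new reading comes with each control period).
- camera(name): name is "scene" or "side" or "wrist"; returns a dict with "img" (400x640x3 uint8, red, green, blue), "mtx" (3x3 intrinsics, pixels), "extrinsics" (4x4, takes a point from camera to world coordinates). Camera axes: x right, y down, z forward; pixel columns grow to the right and rows downward; lengths in m; the calibration is good to about 2 mm. The wrist camera is an equidistant fisheye: a pixel r from the principal point sees the ray r / f radians off the axis. A picture is of the moment at which its call begins. There is no depth.
- hand_in(): hands the job in; it is judged then, once.
The state is a dict: "clock": time; "joint_pos": joint angles; "joint_velocities": joint speeds; "tau": joint torques, N m; "position": TCP position; "ee_rot": TCP orientation; "ft_force": force on the tool from outside, world axes, zero at the start; "torque": the same for the moment, N m; "grip_width": opening from 0.0 (shut) to 1.0 (fully open); "grasp_force": force on a finger pad.
Only numpy, scipy, OpenCV 4.12 (cv2) and the standard library are available. Lean on these libraries where they do the work, as an engineer would, in place of code of your own. Each camera call takes 0.05 s, during which the arm holds its last target. There are 200 camera calls.

## Working session

There is one attempt and no reset: what is moved stays moved. The work goes in short steps, Python scripts to look and compute and a tool call to move; the robot and the scene stay as the last step left them, time stands still between calls to the robot, and variables do not carry over. Pictures are saved under pics/ and viewed, at most 10 in all, crops included, and the job is handed in when it is done.

Besides the shell and the picture viewer there is one more tool, called after "Call:" by a JSON object that holds its "op" and its "data", one argument or row to a line. jog_arm: Moves the arm, as the interface text tells. Its arguments: {"type":"object","properties":{"plan":{"type":"array"},"force":{"type":"number"}},"required":["plan"]}

```bash
mkdir -p pics
cat > h.py <<'E'
from workcell import *
import numpy as np, cv2
from scipy.spatial.transform import Rotation as R
def snap(n,f):
    c=camera(n); cv2.imwrite('pics/'+f+'.png',c['img'][:,:,::-1]); np.savez('pics/'+f+'.npz',**c); return c
def ray(c,uv,fish=False):
    K=c['mtx']; x=(uv[0]-K[0,2])/K[0,0]; y=(uv[1]-K[1,2])/K[1,1]
    if fish:
        r=np.hypot(x,y)+1e-12; d=np.array([x/r*np.sin(r),y/r*np.sin(r),np.cos(r)])
    else: d=np.array([x,y,1.])
    E=c['extrinsics']; return E[:3,3],E[:3,:3]@d
def onplane(c,uv,z,fish=False):
    o,d=ray(c,uv,fish); return o+d*(z-o[2])/d[2]
E
python3 - <<'E'
from h import *
a=snap('scene','s0'); b=snap('wrist','w0')
o=get_obs(); print(o['position'],o['ee_rot'],o['clock'])
print(a['extrinsics'],b['extrinsics'],b['mtx'])
E
```

```text
[0.22402485 0.58311092 0.23059415] [ 1.82359084e-01  9.83231791e-01 -6.33256897e-04 -9.14269205e-05] 0.1
[[ 0.36206161  0.6711453  -0.64689673  1.18822323]
 [ 0.93211959 -0.2546952   0.25745568 -0.32853495]
 [ 0.00802867 -0.69619993 -0.71780303  0.81467313]
 [ 0.          0.          0.          1.        ]] [[ 0.35964113  0.89785872  0.25398422  0.15868205]
 [ 0.93308959 -0.34563989 -0.09938254  0.60858935]
 [-0.0014444   0.27273208 -0.96208894  0.37417073]
 [ 0.          0.          0.          1.        ]] [[309.70691629   0.         316.87339555]
 [  0.         309.70691629 201.14518064]
 [  0.           0.           1.        ]]
```

View pics/s0.png

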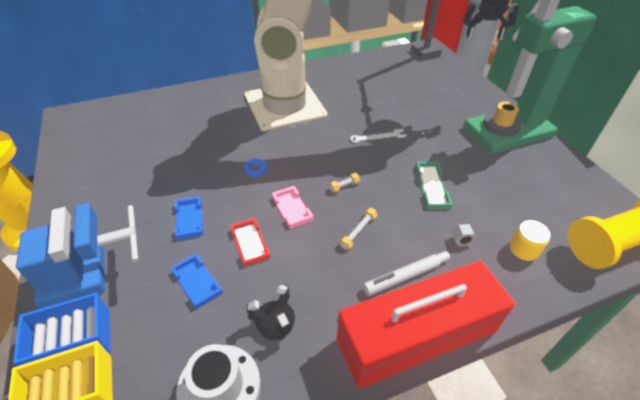

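View pics/w0.png

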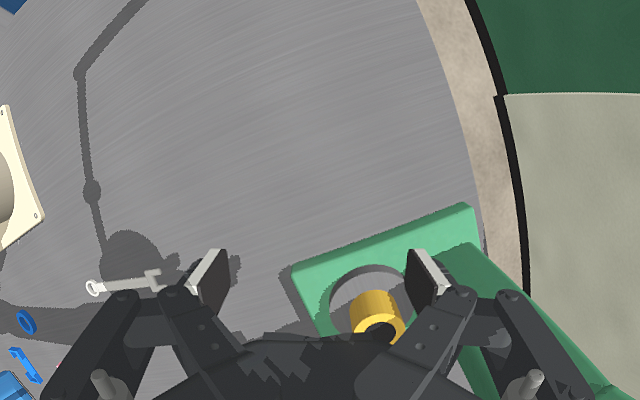

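The scene view shows these candidates:
- **Studs:** short stud at (345,183), long stud at (359,229). The keyed shaft at (408,272) is not part of the job.
- **Trays:** red tray with white floor at (250,241), green tray at (433,186). The look-alikes are pink (292,207) and blue (188,217) and (196,280).
- **Wrist view:** only the drill press and a spanner are visible.

I choose the two brass-nut studs and the red and green trays. Next I'll measure them and check the choice in a close crop.

```bash
cat > m.py <<'E'
from h import *
c=dict(np.load('pics/s0.npz')); im=c['img']; hsv=cv2.cvtColor(im,cv2.COLOR_RGB2HSV)
def blobs(lo,hi,amin,box=(150,140,470,275)):
    m=cv2.inRange(hsv,lo,hi); k=np.zeros_like(m); x0,y0,x1,y1=box; k[y0:y1,x0:x1]=m[y0:y1,x0:x1]
    n,l,s,ce=cv2.connectedComponentsWithStats(k)
    return [(ce[i].round(1),s[i,4],(l==i).astype(np.uint8)) for i in range(1,n) if s[i,4]>=amin]
P=[]
for ce,a,_ in blobs((15,100,90),(32,255,255),20):
    p=onplane(c,ce,.0145); P.append(p); print('nut',ce,a,p.round(4))
for name,lo,hi in (('red',(0,150,90),(6,255,255)),('green',(65,80,40),(85,255,255))):
    for ce,a,mk in blobs(lo,hi,60):
        ct=max(cv2.findContours(mk,cv2.RETR_EXTERNAL,cv2.CHAIN_APPROX_NONE)[0],key=cv2.contourArea)[:,0]
        w=np.array([onplane(c,u,.014)[:2] for u in cv2.convexHull(ct)[:,0]],np.float32)
        print(name,ce,a,cv2.minAreaRect(w), cv2.boxPoints(cv2.minAreaRect(w)).round(3).tolist())
cv2.imwrite('pics/crop.png',cv2.resize(im[150:260,220:460,::-1],None,fx=3.3,fy=3.3,interpolation=cv2.INTER_CUBIC))
E
python3 m.py
```

```text
nut [355.  177.5] 67 [0.4357 0.0707 0.0145]
nut [335.1 186.2] 63 [0.4481 0.0049 0.0145]
nut [371.7 212.4] 73 [0.5712 0.0567 0.0145]
nut [346.6 241.9] 88 [ 0.6362 -0.0428  0.0145]
red [244.1 224.1] 104 ((0.49817538261413574, -0.2635212540626526), (0.03062957338988781, 0.062227386981248856), 1.5344176292419434) [[0.4819999933242798, -0.2329999953508377], [0.48399999737739563, -0.29499998688697815], [0.5139999985694885, -0.2939999997615814], [0.5130000114440918, -0.23199999332427979]]
red [254.2 253.6] 169 ((0.5681107044219971, -0.26190897822380066), (0.08800728619098663, 0.06418702006340027), 0.5554485321044922) [[0.5239999890327454, -0.23000000417232513], [0.5239999890327454, -0.2939999997615814], [0.6119999885559082, -0.2939999997615814], [0.6119999885559082, -0.2290000021457672]]
red [459.7 271. ] 153 ((0.8088563680648804, 0.160477876663208), (0.07245054095983505, 0.022444546222686768), 89.93175506591797) [[0.7979999780654907, 0.12399999797344208], [0.8199999928474426, 0.12399999797344208], [0.8199999928474426, 0.19699999690055847], [0.7979999780654907, 0.19699999690055847]]
green [424.3 164.2] 66 ((0.4560847282409668, 0.2840433120727539), (0.0350138284265995, 0.07107429951429367), 9.668342590332031) [[0.43299999833106995, 0.3160000145435333], [0.4449999928474426, 0.2460000067949295], [0.4790000021457672, 0.25200000405311584], [0.46700000762939453, 0.32199999690055847]]
green [438.3 199. ] 96 ((0.5749936699867249, 0.24880008399486542), (0.06595208495855331, 0.0800727978348732), 73.68174743652344) [[0.5270000100135803, 0.2280000001192093], [0.6039999723434448, 0.20600000023841858], [0.6230000257492065, 0.26899999380111694], [0.5460000038146973, 0.2919999957084656]]
```

View pics/crop.png

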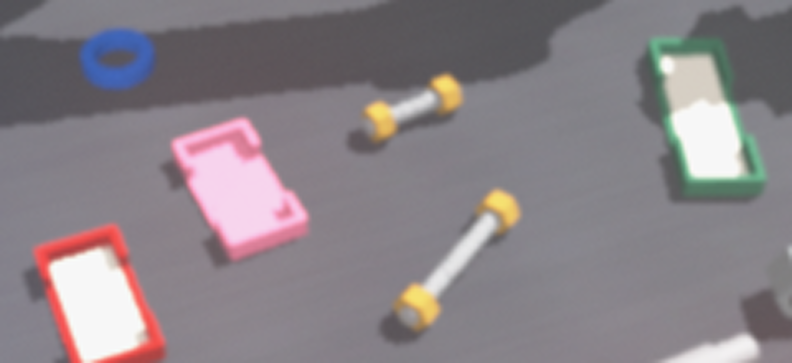

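The crop confirms the choice: the two-nut studs, the red tray with its white floor, and the green tray. Nut spacings come out at 67 mm (66 expected) and 119 mm (116 expected), so short and long are identified. Now I'll move above the long stud.

Call:
{"op": "jog_arm", "data": {
  "plan": [
    [[0,0,0.625],[-0.56,-0.4,0.03],0.06],
    [[0,0,0.625],[-0.56,-0.4,0.03],0.06],
    [[0,0,0.625],[-0.56,-0.4,0.03],0.06],
    [[0,0,0.625],[-0.56,-0.4,0.03],0.06],
    [[0,0,0.625],[-0.56,-0.4,0.03],0.06],
    [[0,0,0.625],[-0.56,-0.4,0.03],0.06],
    [[0,0,0.625],[-0.56,-0.4,0.03],0.06],
    [[0,0,0.625],[-0.56,-0.4,0.03],0.06]
  ],
  "force": 60
}}

```text
clock: 0.77
position: [0.4083, 0.3036, 0.2166]
ee_rot: [0.476, 0.88, 0.0, -0.0]
ft_force: [0.2, 0.8, -1.3]
grip_width: 0.703
grasp_force: 0.0
```

```bash
cat >> h.py <<'E'
def go(x,y,z,yaw):
    """turn and shift to TCP (x,y,z), tool down, closing line at world angle yaw (deg, mod 180)"""
    o=get_obs(); p=o['position']; r=R.from_quat(o['ee_rot']); M=r.as_matrix()
    best=None
    for k in (0,180):
        a=np.radians(yaw+k); ty=np.array([np.cos(a),np.sin(a),0]); tz=np.array([0,0,-1.]); tx=np.cross(ty,tz)
        t=(r.inv()*R.from_matrix(np.c_[tx,ty,tz])).as_rotvec()
        if best is None or np.linalg.norm(t)<np.linalg.norm(best): best=t
    print('pos',p.round(4),'clk',round(o['clock'],2),'F',np.round(o['ft_force'],1),'w',round(o['grip_width'],3),'g',round(float(np.max(o['grasp_force'])),1))
    print('turn',best.round(3),'shift',(M.T@(np.array([x,y,z])-p)).round(4),'j',np.round(o['joint_pos'],2))
E
python3 -c "
from h import *
go(.604,.007,.2,33.2)"
```

```text
pos [0.4083 0.3036 0.2166] clk 0.77 F [ 0.2  0.8 -1.3] w 0.703 g 0.0
turn [-0. -0. -0.] shift [-0.3554  0.0015  0.0165] j [-0.92  0.08  0.2   1.8  -0.02  1.27 -0.13]
```

Call:
{"op": "jog_arm", "data": {
  "plan": [
    [[0,0,0],[-0.33,0,0.016],0.06],
    [[0,0,0],[-0.33,0,0.016],0.06],
    [[0,0,0],[-0.33,0,0.016],0.06],
    [[0,0,0],[-0.33,0,0.016],0.06],
    [[0,0,0],[-0.33,0,0.016],0.06],
    [[0,0,0],[-0.33,0,0.016],0.06],
    [[0,0,0],[-0.33,0,0.016],0.06],
    [[0,0,0],[-0.33,0,0.016],0.06]
  ]
}}

```text
clock: 1.43
position: [0.589, 0.027, 0.2006]
ee_rot: [0.476, 0.879, -0.0, 0.0]
ft_force: [1.5, 0.6, 0.1]
grip_width: 0.707
grasp_force: 0.0
```

Call:
{"op": "jog_arm", "data": {
  "plan": [
    [[0,0,0],[0,0,0],0.06],
    [[0,0,0],[0,0,0],0.06]
  ]
}}

```text
clock: 1.6
position: [0.5886, 0.0266, 0.2001]
ee_rot: [0.478, 0.878, -0.001, -0.0]
ft_force: [-1.0, 1.3, 0.4]
grip_width: 0.698
grasp_force: 0.0
```

```bash
cat > w.py <<'E'
from h import *
import sys
c=snap('wrist',sys.argv[1]); im=c['img']; hsv=cv2.cvtColor(im,cv2.COLOR_RGB2HSV)
def comps(lo,hi,amin=60):
    n,l,s,ce=cv2.connectedComponentsWithStats(cv2.inRange(hsv,lo,hi))
    return [(ce[i],s[i,4],(l==i).astype(np.uint8)) for i in range(1,n) if s[i,4]>=amin]
for ce,a,_ in comps((15,100,90),(32,255,255)):
    print('nut',ce.round(1),a,onplane(c,ce,.0145,True).round(4))
for name,lo,hi in (('red',(0,150,60),(6,255,255)),('green',(65,80,30),(88,255,255))):
    for ce,a,mk in comps(lo,hi,150):
        pts=np.concatenate(cv2.findContours(mk,cv2.RETR_EXTERNAL,cv2.CHAIN_APPROX_NONE)[0])[:,0]
        w=np.array([onplane(c,u,.018,True)[:2] for u in pts],np.float32)
        r=cv2.minAreaRect(w); print(name,ce.round(1),a,np.round(r[0],4),np.round(r[1],4),round(r[2],1))
E
python3 w.py w1; python3 -c "
from h import *
go(.604,.007,.2,33.2)"
```

```text
nut [627.2  40.6] 1498 [0.8755 0.5055 0.0145]
nut [578.3  68.6] 1811 [0.7993 0.3601 0.0145]
nut [219.4  75.2] 394 [0.4358 0.068  0.0145]
nut [198.  132.1] 411 [0.4467 0.0018 0.0145]
nut [317.2 153.6] 480 [0.5723 0.0509 0.0145]
nut [317.8 254.5] 443 [ 0.6368 -0.0476  0.0145]
nut [ 23.  378.1] 2204 [ 0.1836 -0.8841  0.0145]
red [519.4 252. ] 3967 [0.8753 0.1008] [0.0849 0.1487] 0.3
red [562.5 283.7] 6322 [1.0293 0.101 ] [0.1822 0.2082] 89.7
red [437.  353.6] 803 [ 0.8801 -0.097 ] [0.0476 0.0896] 67.6
red [202.5 352.2] 182 [ 0.5808 -0.2826] [0.0219 0.0468] 89.0
red [461.6 377.8] 590 [ 0.9859 -0.129 ] [0.0347 0.137 ] 70.7
green [419.6  24. ] 1161 [0.5756 0.2464] [0.0709 0.0724] 69.6
pos [0.5881 0.0288 0.2001] clk 1.65 F [-0.6 -0.  -0.5] w 0.703 g 0.0
turn [-0.001 -0.    -0.002] shift [-0.027   0.0014  0.0001] j [-0.51  0.28  0.47  1.63 -0.13  1.26  0.56]
```

View pics/w1.png

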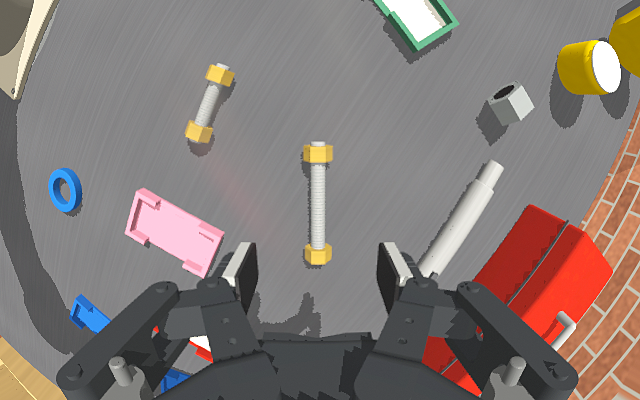

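Wrist view: the long stud runs between the fingers, nuts at (317,154) and (318,254), spacing 118 mm. The keyed shaft is to the right, its lower end near (425,275).

```bash
python3 -c "
from h import *
c=dict(np.load('pics/w1.npz'))
for u in ((425,275),(480,165)): print(onplane(c,u,.02,True).round(3))
go(.605,.002,.004,33.2)"
```

```text
[0.765 0.001 0.02 ]
[0.735 0.147 0.02 ]
pos [0.5881 0.0288 0.2001] clk 1.65 F [-0.6 -0.  -0.5] w 0.703 g 0.0
turn [-0.001 -0.    -0.002] shift [-0.0318 -0.0003  0.1961] j [-0.51  0.28  0.47  1.63 -0.13  1.26  0.56]
```

Call:
{"op": "jog_arm", "data": {
  "plan": [
    [[0,0,0],[-0.032,0,0.03],0.05],
    [[0,0,0],[-0.032,0,0.07],0.05],
    [[0,0,0],[-0.032,0,0.11],0.05],
    [[0,0,0],[-0.032,0,0.14],0.05],
    [[0,0,0],[-0.032,0,0.165],0.05],
    [[0,0,0],[-0.032,0,0.182],0.05],
    [[0,0,0],[-0.032,0,0.191],0.05],
    [[0,0,0],[-0.032,0,0.195],0.05]
  ]
}}

```text
clock: 2.32
position: [0.6047, 0.0042, 0.0045]
ee_rot: [0.475, 0.88, -0.0, -0.001]
ft_force: [0.0, 0.3, -0.1]
grip_width: 0.586
grasp_force: 0.0
```

Call:
{"op": "jog_arm", "data": {
  "plan": [
    [[0,0,0],[0,0,0],0.0],
    [[0,0,0],[0,0,0],0.0],
    [[0,0,0],[0,0,0],0.0],
    [[0,0,0],[0,0,0],0.0],
    [[0,0,0],[0,0,0],0.0],
    [[0,0,0],[0,0,0],0.0]
  ],
  "force": 60
}}

```text
clock: 2.82
position: [0.6066, 0.0029, 0.0073]
ee_rot: [0.476, 0.88, 0.001, 0.001]
ft_force: [-2.0, 0.9, 6.8]
grip_width: 0.158
grasp_force: 58.7
```

Call:
{"op": "jog_arm", "data": {
  "plan": [
    [[0,0,0],[0,0,-0.015],0.0],
    [[0,0,0],[0,0,-0.04],0.0],
    [[0,0,0],[0,0,-0.08],0.0],
    [[0,0,0],[0,0,-0.11],0.0],
    [[0,0,0],[0,0,-0.12],0.0],
    [[0,0,0],[0,0,-0.12],0.0]
  ]
}}

```text
clock: 3.32
position: [0.6075, 0.0026, 0.129]
ee_rot: [0.476, 0.88, 0.002, 0.002]
ft_force: [0.2, 0.3, -3.8]
grip_width: 0.158
grasp_force: 59.4
```

```bash
python3 -c "
from h import *
go(.526,.259,.15,74)"
```

```text
pos [0.6075 0.0026 0.129 ] clk 3.32 F [ 0.2  0.3 -3.8] w 0.158 g 59.4
turn [ 0.004  0.004 -0.713] shift [ 0.2592  0.0722 -0.0211] j [-0.45  0.39  0.47  1.66 -0.19  1.13  0.64]
```

Call:
{"op": "jog_arm", "data": {
  "plan": [
    [[0,0,-0.713],[0.185,0.136,-0.07],0.0],
    [[0,0,-0.713],[0.185,0.136,-0.07],0.0],
    [[0,0,-0.713],[0.185,0.136,-0.07],0.0],
    [[0,0,-0.713],[0.185,0.136,-0.07],0.0],
    [[0,0,-0.713],[0.185,0.136,-0.07],0.0],
    [[0,0,-0.713],[0.185,0.136,-0.07],0.0],
    [[0,0,-0.713],[0.185,0.136,-0.07],0.0],
    [[0,0,-0.713],[0.185,0.136,-0.07],0.0]
  ]
}}

```text
clock: 3.98
position: [0.6171, 0.2345, 0.1935]
ee_rot: [0.137, 0.991, -0.0, -0.001]
ft_force: [-0.4, -0.4, -3.9]
grip_width: 0.163
grasp_force: 59.5
```

Call:
{"op": "jog_arm", "data": {
  "plan": [
    [[0,0,0],[0,0,0],0.0],
    [[0,0,0],[0,0,0],0.0],
    [[0,0,0],[0,0,0],0.0]
  ]
}}

```text
clock: 4.23
position: [0.6183, 0.2301, 0.1948]
ee_rot: [0.14, 0.99, -0.001, -0.001]
ft_force: [-0.1, 0.4, -2.7]
grip_width: 0.16
grasp_force: 59.5
```

```bash
python3 w.py w2; python3 -c "
from h import *
go(.526,.259,.1,74)"
```

```text
nut [136.4  75.7] 383 [0.4361 0.0656 0.0145]
nut [ 98.7 105.9] 337 [ 0.4468 -0.0005  0.0145]
nut [316.5 140.1] 2746 [0.5753 0.2421 0.0145]
nut [576.8 291.4] 8199 [0.9145 0.6033 0.0145]
nut [453.6 277.4] 1406 [0.786  0.3646 0.0145]
nut [  8.4 347.5] 763 [ 0.7936 -0.6464  0.0145]
red [ 25.4 223.5] 929 [ 0.5428 -0.2509] [0.1221 0.0895] 1.5
green [564.    5.1] 1457 [0.4668 0.6661] [0.0232 0.3392] 2.2
green [309.8  17.8] 199 [0.4563 0.2742] [0.0281 0.0286] 68.9
green [354.3  29.1] 451 [0.4742 0.3144] [0.0587 0.0284] 13.4
green [298.7 100.7] 207 [0.5278 0.2377] [0.0074 0.0449] 69.0
green [345.3 168.9] 150 [0.6092 0.2623] [0.0167 0.0192] 74.1
pos [0.6184 0.2304 0.1951] clk 4.28 F [-0.6 -1.2 -3.2] w 0.157 g 59.5
turn [-0.001 -0.001 -0.002] shift [0.0966 0.002  0.0952] j [-0.63  0.43  0.27  1.42 -0.12  1.3   0.94]
```

View pics/w2.png

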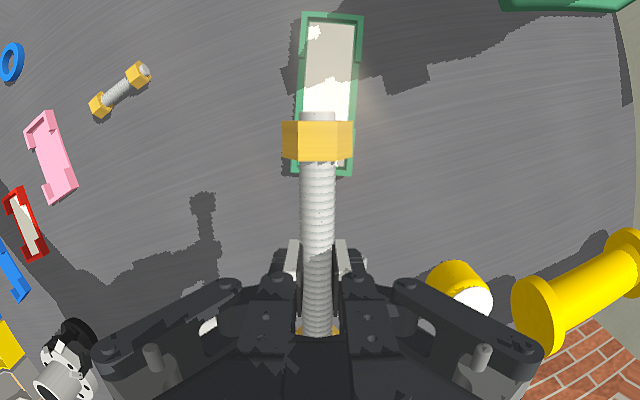

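The held stud hangs level between the fingers. The green tray spans corners (307,11), (364,15), (282,176) and (352,176), and looks parallel to the stud to within a few degrees.

```bash
python3 -c "
from h import *
c=dict(np.load('pics/w2.npz')); hsv=cv2.cvtColor(c['img'],cv2.COLOR_RGB2HSV)
m=cv2.inRange(hsv,(65,80,30),(88,255,255)); m[:,:270]=0; m[:,380:]=0; m[190:]=0
v,u=np.nonzero(m)
w=np.array([onplane(c,(a,b),.018,True)[:2] for a,b in zip(u,v)],np.float32)
r=cv2.minAreaRect(w); print(r, cv2.boxPoints(r).round(4).tolist())
# rim (brightest top faces) fit
for q in ((307,11),(364,15),(282,176),(352,176),(303,24)): print(q,onplane(c,q,.018,True).round(4), hsv[q[1],q[0]])
cv2.imwrite('pics/c2.png',cv2.resize(c['img'][0:190,270:390,::-1],None,fx=3.1,fy=3.1,interpolation=cv2.INTER_CUBIC))
"
```

```text
((0.5296194553375244, 0.2662813067436218), (0.0643012523651123, 0.17293958365917206), 69.5472640991211) [[0.4374000132083893, 0.266400009393692], [0.599399983882904, 0.20589999854564667], [0.6219000220298767, 0.2662000060081482], [0.45980000495910645, 0.32659998536109924]]
(307, 11) [0.4398 0.2713 0.018 ] [ 73  79 178]
(364, 15) [0.4592 0.327  0.018 ] [170   9  86]
(282, 176) [0.6012 0.1966 0.018 ] [130   6 132]
(352, 176) [0.6218 0.2677 0.018 ] [173  15 133]
(303, 24) [0.4529 0.2633 0.018 ] [ 71  82 186]
```

View pics/c2.png

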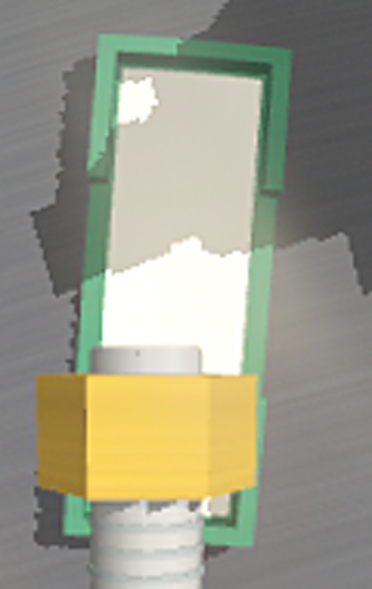

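The tray rim measures 64.3 × 172.9 mm (64 × 172 expected), so the fit is good: centre (0.530, 0.266), axis −20.5°.

```bash
python3 -c "
from h import *
go(.5296,.2663,.07,69.5)"
```

```text
pos [0.6184 0.2304 0.1951] clk 4.28 F [-0.6 -1.2 -3.2] w 0.157 g 59.5
turn [-0.001 -0.001  0.077] shift [0.0952 0.01   0.1252] j [-0.63  0.43  0.27  1.42 -0.12  1.3   0.94]
```

Call:
{"op": "jog_arm", "data": {
  "plan": [
    [[0,0,0.077],[0.03,0.005,0.03],0.0],
    [[0,0,0.077],[0.06,0.01,0.06],0.0],
    [[0,0,0.077],[0.085,0.01,0.09],0.0],
    [[0,0,0.077],[0.095,0.01,0.115],0.0],
    [[0,0,0.077],[0.095,0.01,0.125],0.0],
    [[0,0,0.077],[0.095,0.01,0.125],0.0],
    [[0,0,0.077],[0.095,0.01,0.125],0.0]
  ]
}}

```text
clock: 4.87
position: [0.5313, 0.2668, 0.0716]
ee_rot: [0.178, 0.984, 0.0, 0.001]
ft_force: [0.0, -0.0, -2.6]
grip_width: 0.154
grasp_force: 59.4
```

```bash
python3 -c "
from h import *
go(.5296,.2663,.012,69.5)"
```

```text
pos [0.5313 0.2668 0.0716] clk 4.87 F [ 0.  -0.  -2.6] w 0.154 g 59.4
turn [0.    0.001 0.   ] shift [ 0.0015 -0.001   0.0596] j [-0.74  0.41  0.24  1.73 -0.11  1.02  0.75]
```

Call:
{"op": "jog_arm", "data": {
  "plan": [
    [[0,0,0],[0.001,-0.001,0.02],0.0],
    [[0,0,0],[0.001,-0.001,0.035],0.0],
    [[0,0,0],[0.001,-0.001,0.045],0.0],
    [[0,0,0],[0.001,-0.001,0.052],0.0],
    [[0,0,0],[0.001,-0.001,0.056],0.0],
    [[0,0,0],[0.001,-0.001,0.058],0.0],
    [[0,0,0],[0.001,-0.001,0.058],0.0]
  ]
}}

```text
clock: 5.45
position: [0.529, 0.2671, 0.0131]
ee_rot: [0.177, 0.984, 0.0, 0.0]
ft_force: [0.3, 0.0, -3.6]
grip_width: 0.157
grasp_force: 59.5
```

```bash
python3 -c "
from h import *
go(.5296,.2663,.012,69.5); snap('side','d1')"
```

```text
pos [0.529  0.2671 0.0131] clk 5.45 F [ 0.3  0.  -3.6] w 0.157 g 59.5
turn [0.    0.    0.002] shift [-0.0009 -0.0005  0.0011] j [-0.73  0.48  0.23  1.77 -0.13  0.91  0.77]
```

View pics/d1.png

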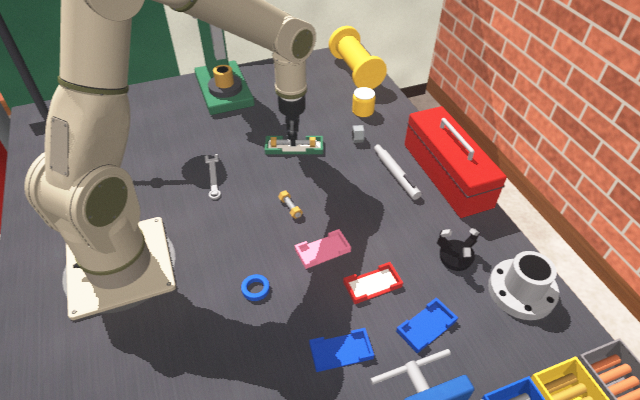

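The side view shows the stud inside the green tray at (294,145). The gripper still carries its weight, so I'll lower it to contact in small steps.

Call:
{"op": "jog_arm", "data": {
  "plan": [
    [[0,0,0],[0,0,0.001],0.0],
    [[0,0,0],[0,0,0.001],0.0],
    [[0,0,0],[0,0,0.002],0.0],
    [[0,0,0],[0,0,0.002],0.0]
  ]
}}

```text
clock: 5.83
position: [0.5288, 0.2672, 0.0114]
ee_rot: [0.177, 0.984, 0.0, 0.0]
ft_force: [-1.9, -0.5, 1.4]
grip_width: 0.16
grasp_force: 60.2
```

Call:
{"op": "jog_arm", "data": {
  "plan": [
    [[0,0,0],[0,0,0],0.045],
    [[0,0,0],[0,0,0],0.045],
    [[0,0,0],[0,0,0],0.045],
    [[0,0,0],[0,0,0],0.045],
    [[0,0,0],[0,0,-0.02],0.045],
    [[0,0,0],[0,0,-0.06],0.045],
    [[0,0,0],[0,0,-0.1],0.045],
    [[0,0,0],[0,0,-0.14],0.045]
  ]
}}

```text
clock: 6.5
position: [0.5282, 0.2667, 0.1523]
ee_rot: [0.177, 0.984, -0.0, -0.0]
ft_force: [0.7, 0.4, -0.2]
grip_width: 0.527
grasp_force: 0.0
```

```bash
python3 -c "
from h import *
go(.4415,.034,.16,9.4)"
```

```text
pos [0.5282 0.2667 0.1523] clk 6.5 F [ 0.7  0.4 -0.2] w 0.527 g 0.0
turn [-1.000e-03  0.000e+00  1.051e+00] shift [ 1.000e-04 -2.483e-01 -7.500e-03] j [-0.76  0.32  0.25  1.67 -0.08  1.17  0.74]
```

```bash
python3 w.py w3 | grep nut
```

```text
nut [583.5   3.6] 367 [0.4147 0.6602 0.0145]
nut [317.4 127.6] 604 [0.4728 0.2879 0.0145]
nut [113.2 178.5] 476 [0.436  0.065  0.0145]
nut [ 81.7 207.8] 362 [ 0.447  -0.002   0.0145]
nut [317.1 250.5] 561 [0.5853 0.2457 0.0145]
nut [598.8 329.6] 5199 [0.9397 0.6549 0.0145]
nut [439.1 363.7] 457 [0.807  0.3379 0.0145]
nut [ 20.1 391.9] 520 [ 0.759  -0.6748  0.0145]
```

Call:
{"op": "jog_arm", "data": {
  "plan": [
    [[0,0,1.05],[0,-0.24,-0.008],0.045],
    [[0,0,1.05],[0,-0.24,-0.008],0.045],
    [[0,0,1.05],[0,-0.24,-0.008],0.045],
    [[0,0,1.05],[0,-0.24,-0.008],0.045],
    [[0,0,1.05],[0,-0.24,-0.008],0.045],
    [[0,0,1.05],[0,-0.24,-0.008],0.045],
    [[0,0,1.05],[0,-0.24,-0.008],0.045],
    [[0,0,1.05],[0,-0.24,-0.008],0.045]
  ]
}}

```text
clock: 7.22
position: [0.4446, 0.0403, 0.1591]
ee_rot: [0.631, 0.776, 0.001, -0.0]
ft_force: [0.4, 0.7, -0.4]
grip_width: 0.528
grasp_force: 0.0
```

Call:
{"op": "jog_arm", "data": {
  "plan": [
    [[0,0,0.03],[0,0,0],0.045],
    [[0,0,0.03],[0,0,0],0.045],
    [[0,0,0.03],[0,0,0],0.045]
  ]
}}

```text
clock: 7.47
position: [0.4449, 0.0421, 0.1588]
ee_rot: [0.638, 0.77, 0.0, 0.0]
ft_force: [1.0, 1.1, 0.2]
grip_width: 0.527
grasp_force: 0.0
```

```bash
python3 w.py w4; python3 -c "
from h import *
go(.4415,.034,.007,9.4)"
```

```text
nut [618.3  20.3] 1833 [0.8109 0.3651 0.0145]
nut [489.1  23.6] 443 [0.5854 0.2495 0.0145]
nut [313.  162.4] 620 [0.4357 0.0668 0.0145]
nut [311.7 229.6] 593 [0.4467 0.0005 0.0145]
red [597.7 264.3] 7993 [ 0.8964 -0.0157] [0.3656 0.1424] 90.0
red [609.5 335.2] 4874 [ 1.1111 -0.1158] [0.3823 0.2633] 89.8
green [476.6  30.8] 1835 [0.5549 0.253 ] [0.0727 0.1168] 69.7
pos [0.4449 0.0421 0.1587] clk 7.52 F [ 1.1 -0.   0.6] w 0.522 g 0.0
turn [ 0.    -0.     0.023] shift [-0.0074 -0.0049  0.1517] j [-0.63 -0.02  0.43  2.02  0.01  1.14 -0.02]
```

Call:
{"op": "jog_arm", "data": {
  "plan": [
    [[0,0,0.023],[-0.008,-0.005,0.03],0.045],
    [[0,0,0.023],[-0.008,-0.005,0.065],0.045],
    [[0,0,0.023],[-0.008,-0.005,0.1],0.045],
    [[0,0,0.023],[-0.008,-0.005,0.125],0.045],
    [[0,0,0.023],[-0.008,-0.005,0.14],0.045],
    [[0,0,0.023],[-0.008,-0.005,0.147],0.045],
    [[0,0,0.023],[-0.008,-0.005,0.15],0.045],
    [[0,0,0.023],[-0.008,-0.005,0.15],0.045]
  ]
}}

```text
clock: 8.18
position: [0.4416, 0.0333, 0.0088]
ee_rot: [0.647, 0.762, -0.0, 0.0]
ft_force: [-0.4, 0.5, 0.4]
grip_width: 0.527
grasp_force: 0.0
```

Call:
{"op": "jog_arm", "data": {
  "plan": [
    [[0,0,0],[0,0,0],0.0],
    [[0,0,0],[0,0,0],0.0],
    [[0,0,0],[0,0,0],0.0],
    [[0,0,0],[0,0,0],0.0],
    [[0,0,0],[0,0,0],0.0],
    [[0,0,0],[0,0,0],0.0]
  ]
}}

```text
clock: 8.68
position: [0.4422, 0.0336, 0.01]
ee_rot: [0.648, 0.762, 0.001, 0.0]
ft_force: [-2.2, -0.8, 8.6]
grip_width: 0.16
grasp_force: 58.5
```

Call:
{"op": "jog_arm", "data": {
  "plan": [
    [[0,0,0],[0,0,-0.015],0.0],
    [[0,0,0],[0,0,-0.04],0.0],
    [[0,0,0],[0,0,-0.08],0.0],
    [[0,0,0],[0,0,-0.12],0.0],
    [[0,0,0],[0,0,-0.16],0.0],
    [[0,0,0],[0,0,-0.19],0.0],
    [[0,0,0],[0,0,-0.19],0.0]
  ]
}}

```text
clock: 9.27
position: [0.4444, 0.0337, 0.2054]
ee_rot: [0.648, 0.762, 0.005, 0.002]
ft_force: [1.2, 0.1, -1.0]
grip_width: 0.156
grasp_force: 59.3
```

```bash
python3 -c "
from h import *
go(.61,-.23,.2,90)"
```

```text
pos [0.4444 0.0337 0.2054] clk 9.27 F [ 1.2  0.1 -1. ] w 0.156 g 59.3
turn [ 0.01   0.005 -1.409] shift [-0.2869  0.121   0.0059] j [-0.64 -0.09  0.45  1.97  0.04  1.24 -0.05]
```

```bash
python3 -c "
from h import *
go(.645,-.26,.2,90)"
```

```text
pos [0.4444 0.0337 0.2054] clk 9.27 F [ 1.2  0.1 -1. ] w 0.156 g 59.3
turn [ 0.01   0.005 -1.409] shift [-0.3222  0.1507  0.0061] j [-0.64 -0.09  0.45  1.97  0.04  1.24 -0.05]
```

Call:
{"op": "jog_arm", "data": {
  "plan": [
    [[0,0,-1.4],[-0.32,0.15,0.005],0.0],
    [[0,0,-1.4],[-0.32,0.15,0.005],0.0],
    [[0,0,-1.4],[-0.32,0.15,0.005],0.0],
    [[0,0,-1.4],[-0.32,0.15,0.005],0.0],
    [[0,0,-1.4],[-0.32,0.15,0.005],0.0],
    [[0,0,-1.4],[-0.32,0.15,0.005],0.0],
    [[0,0,-1.4],[-0.32,0.15,0.005],0.0],
    [[0,0,-1.4],[-0.32,0.15,0.005],0.0]
  ]
}}

```text
clock: 9.93
position: [0.6002, -0.1968, 0.1947]
ee_rot: [0.278, 0.96, 0.001, -0.001]
ft_force: [1.3, 0.3, -1.2]
grip_width: 0.155
grasp_force: 59.3
```

```bash
python3 -c "
from h import *
go(.645,-.26,.2,90)"
```

```text
pos [ 0.6002 -0.1968  0.1947] clk 9.93 F [ 1.3  0.3 -1.2] w 0.155 g 59.3
turn [ 0.001 -0.001 -0.564] shift [-0.0716 -0.0294 -0.0055] j [-0.22  0.41  0.61  1.52 -0.24  1.29  1.43]
```

Call:
{"op": "jog_arm", "data": {
  "plan": [
    [[0,0,-0.56],[-0.065,-0.025,-0.005],0.0],
    [[0,0,-0.56],[-0.065,-0.025,-0.005],0.0],
    [[0,0,-0.56],[-0.065,-0.025,-0.005],0.0],
    [[0,0,-0.56],[-0.065,-0.025,-0.005],0.0],
    [[0,0,-0.56],[-0.065,-0.025,-0.005],0.0],
    [[0,0,-0.56],[-0.065,-0.025,-0.005],0.0],
    [[0,0,-0.56],[-0.065,-0.025,-0.005],0.0],
    [[0,0,-0.56],[-0.065,-0.025,-0.005],0.0]
  ]
}}

```text
clock: 10.6
position: [0.6404, -0.2523, 0.1999]
ee_rot: [0.007, 1.0, 0.0, -0.001]
ft_force: [1.0, 0.3, -2.5]
grip_width: 0.16
grasp_force: 59.3
```

```bash
python3 w.py w5; python3 -c "
from h import *
go(.548,-.262,.08,90)"
```

```text
nut [636.1  84.3] 70 [0.4708 0.2789 0.0145]
nut [627.2 147.6] 176 [0.5805 0.2556 0.0145]
nut [316.9 194.7] 2662 [ 0.6561 -0.2519  0.0145]
nut [ 57.8 279. ] 5771 [ 0.7919 -0.6864  0.0145]
nut [630.2 269.7] 884 [0.8159 0.3741 0.0145]
nut [317.1 320.9] 1197 [ 0.827  -0.2541  0.0145]
nut [ 62.2 332.9] 93 [ 0.918  -0.7431  0.0145]
nut [ 68.9 336.1] 101 [ 0.9215 -0.7248  0.0145]
nut [ 80.  337.8] 112 [ 0.9175 -0.6907  0.0145]
nut [ 85.9 337.8] 86 [ 0.9132 -0.6724  0.0145]
red [292.2 106.5] 1482 [ 0.544  -0.2621] [0.1226 0.0641] 1.5
red [537.4 318.3] 2152 [0.8737 0.1197] [0.2675 0.0785] 89.8
red [562.6 358.4] 2683 [1.0227 0.2361] [0.2072 0.2134] 0.4
green [622.2 121.6] 960 [0.529  0.2558] [0.0866 0.1789] 69.7
pos [ 0.6405 -0.2522  0.2   ] clk 10.65 F [-0.3  0.3 -1.9] w 0.152 g 59.3
turn [ 0.001 -0.001 -0.013] shift [ 0.0922 -0.0111  0.12  ] j [-0.03  0.52  0.51  1.34 -0.25  1.35  2.03]
```

View pics/w5.png

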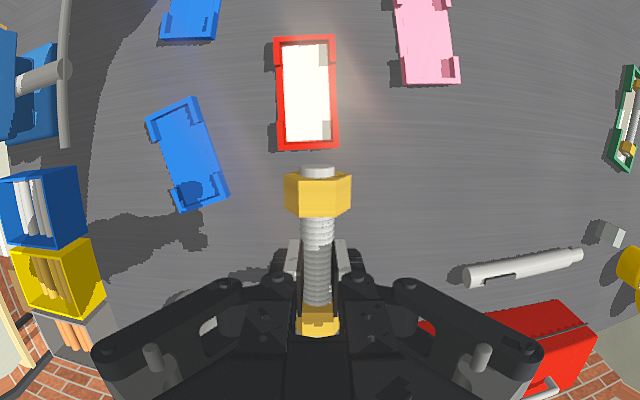

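The red tray, at (307,93) in the image, measures 122.6 × 64.1 mm (122 × 64 expected): centre (0.544, −0.262), axis +1.5°. The short stud is held level.

```bash
python3 -c "
from h import *
go(.544,-.2621,.07,91.5)"
```

```text
pos [ 0.6405 -0.2522  0.2   ] clk 10.65 F [-0.3  0.3 -1.9] w 0.152 g 59.3
turn [ 0.001 -0.001 -0.04 ] shift [ 0.0962 -0.0113  0.1301] j [-0.03  0.52  0.51  1.34 -0.25  1.35  2.03]
```

Call:
{"op": "jog_arm", "data": {
  "plan": [
    [[0,0,-0.04],[0.03,-0.006,0.02],0.0],
    [[0,0,-0.04],[0.06,-0.011,0.05],0.0],
    [[0,0,-0.04],[0.085,-0.011,0.08],0.0],
    [[0,0,-0.04],[0.096,-0.011,0.11],0.0],
    [[0,0,-0.04],[0.096,-0.011,0.125],0.0],
    [[0,0,-0.04],[0.096,-0.011,0.13],0.0],
    [[0,0,-0.04],[0.096,-0.011,0.13],0.0],
    [[0,0,-0.04],[0.096,-0.011,0.13],0.0]
  ]
}}

```text
clock: 11.32
position: [0.5454, -0.2623, 0.0712]
ee_rot: [-0.014, 1.0, 0.0, 0.0]
ft_force: [1.5, 0.3, -0.9]
grip_width: 0.153
grasp_force: 59.3
```

```bash
python3 -c "
from h import *
go(.544,-.2621,.016,91.5)"
```

```text
pos [ 0.5454 -0.2623  0.0712] clk 11.32 F [ 1.5  0.3 -0.9] w 0.153 g 59.3
turn [0.    0.    0.002] shift [0.0014 0.0003 0.0552] j [-0.01  0.46  0.49  1.71 -0.24  1.03  2.16]
```

Call:
{"op": "jog_arm", "data": {
  "plan": [
    [[0,0,0],[0.001,0,0.02],0.0],
    [[0,0,0],[0.001,0,0.035],0.0],
    [[0,0,0],[0.001,0,0.045],0.0],
    [[0,0,0],[0.001,0,0.05],0.0],
    [[0,0,0],[0.001,0,0.053],0.0],
    [[0,0,0],[0.001,0,0.055],0.0],
    [[0,0,0],[0.001,0,0.055],0.0]
  ]
}}

```text
clock: 11.9
position: [0.5437, -0.2624, 0.0156]
ee_rot: [-0.014, 1.0, 0.0, -0.0]
ft_force: [0.2, -0.4, -2.2]
grip_width: 0.159
grasp_force: 59.3
```

Call:
{"op": "jog_arm", "data": {
  "plan": [
    [[0,0,0],[0,0,0.001],0.0],
    [[0,0,0],[0,0,0.001],0.0]
  ]
}}

```text
clock: 12.07
position: [0.5436, -0.2624, 0.0146]
ee_rot: [-0.014, 1.0, 0.0, -0.0]
ft_force: [-0.3, -0.4, -3.6]
grip_width: 0.153
grasp_force: 59.3
```

Call:
{"op": "jog_arm", "data": {
  "plan": [
    [[0,0,0],[0,0,0.001],0.0],
    [[0,0,0],[0,0,0.001],0.0],
    [[0,0,0],[0,0,0.001],0.0]
  ]
}}

```text
clock: 12.32
position: [0.5436, -0.2624, 0.0141]
ee_rot: [-0.014, 1.0, 0.0, -0.0]
ft_force: [-2.5, 1.6, 5.5]
grip_width: 0.157
grasp_force: 60.3
```

Call:
{"op": "jog_arm", "data": {
  "plan": [
    [[0,0,0],[0,0,0.001],0.0],
    [[0,0,0],[0,0,0.001],0.0],
    [[0,0,0],[0,0,0.001],0.0]
  ]
}}

```text
clock: 12.57
position: [0.5437, -0.2624, 0.014]
ee_rot: [-0.014, 1.0, 0.001, 0.0]
ft_force: [-6.2, 3.4, 16.2]
grip_width: 0.161
grasp_force: 61.4
```

Contact with the tray floor. Release, then retreat upward.

Call:
{"op": "jog_arm", "data": {
  "plan": [
    [[0,0,0],[0,0,-0.001],0.045],
    [[0,0,0],[0,0,-0.001],0.045],
    [[0,0,0],[0,0,-0.001],0.045],
    [[0,0,0],[0,0,-0.001],0.045],
    [[0,0,0],[0,0,-0.03],0.045],
    [[0,0,0],[0,0,-0.07],0.045],
    [[0,0,0],[0,0,-0.11],0.045],
    [[0,0,0],[0,0,-0.15],0.045]
  ]
}}

```text
clock: 13.23
position: [0.5429, -0.2623, 0.1636]
ee_rot: [-0.014, 1.0, 0.0, -0.001]
ft_force: [1.4, 0.8, 0.4]
grip_width: 0.529
grasp_force: 0.0
```

Call:
{"op": "jog_arm", "data": {
  "plan": [
    [[0,0,0],[-0.08,0,0],0.045],
    [[0,0,0],[-0.08,0,0],0.045],
    [[0,0,0],[-0.08,0,0],0.045],
    [[0,0,0],[-0.08,0,0],0.045]
  ]
}}

```text
clock: 13.57
position: [0.6247, -0.2588, 0.1604]
ee_rot: [-0.015, 1.0, 0.0, -0.001]
ft_force: [-0.5, -0.0, -0.3]
grip_width: 0.525
grasp_force: 0.0
```

```bash
python3 w.py w6 | head -8; python3 -c "
import cv2,numpy as np
from h import snap
s=snap('scene','s6')['img']; w=cv2.imread('pics/w6.png')
a=cv2.resize(w[0:300,200:440],(400,500)); b=cv2.resize(s[150:275,390:490,::-1],(400,500))
cv2.imwrite('pics/f.png',np.hstack([a,b]))"
```

```text
nut [315.6  65.1] 603 [ 0.5067 -0.2629  0.0145]
nut [315.9 138.1] 586 [ 0.5754 -0.2606  0.0145]
nut [ 46.2 291. ] 5620 [ 0.7953 -0.6782  0.0145]
nut [632.6 298.2] 623 [0.814  0.3614 0.0145]
nut [ 51.8 347. ] 186 [ 0.9294 -0.737   0.0145]
nut [ 66.4 349.9] 120 [ 0.9212 -0.6906  0.0145]
red [310.5 109.8] 2590 [ 0.5435 -0.2618] [0.1215 0.0642] 1.3
red [562.2 344.6] 924 [0.8806 0.1729] [0.2216 0.0388] 55.2
```

View pics/f.png

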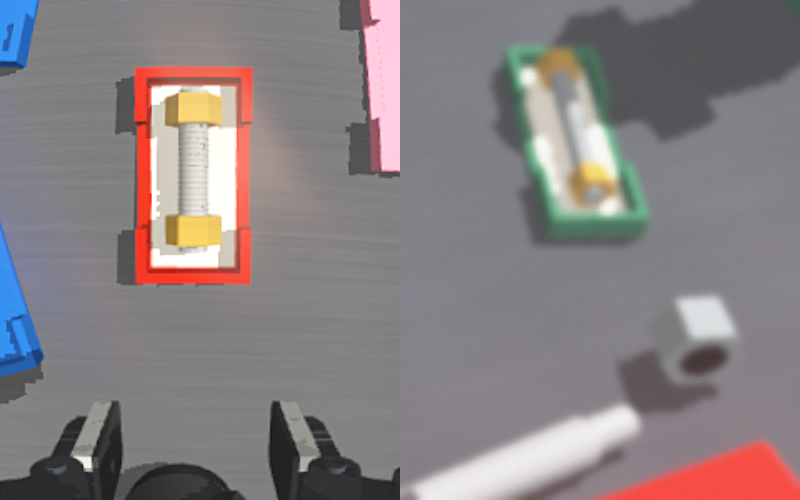

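The short stud lies flat in the red tray. One last check on the long stud, using the wrist picture taken from above the green tray.

```bash
python3 -c "
import cv2
w=cv2.imread('pics/w3.png'); cv2.imwrite('pics/g.png',cv2.resize(w[80:310,230:410],None,fx=2.5,fy=2.5))"
```

```text
(no output)
```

View pics/g.png

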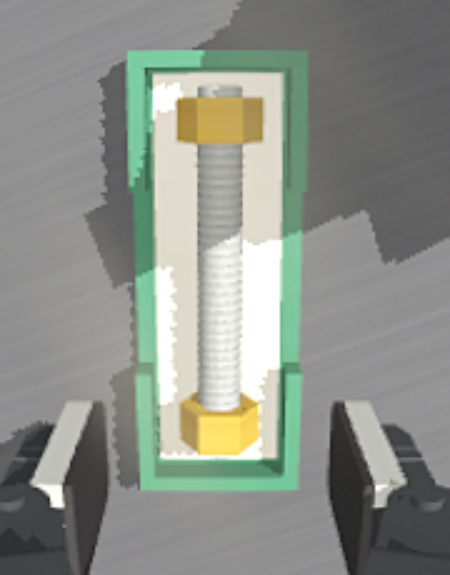

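The long stud lies flat and centred in the green tray, nuts at crop pixels (220,120) and (220,425). Handing in.

```bash
python3 -c "
from workcell import *
print(hand_in())"
```

```text
the job is handed in; nothing more can be done
None
```

The long stud lies in the green tray and the short stud in the red tray; the last pictures show both inside the walls and flat, and the job was handed in at about 14 s of the 51 s allowed (no verdict came back).

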